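Ratchet check of a locking forceps

ROBOT

A 6-joint arm with a two-finger parallel gripper is mounted at the origin on a cart in front of the work surface, level with it; the furniture and walls round the work are solid. World frame = base frame: x ahead of the robot, y to its left, z up, the work surface at z = 0. Lengths are in m, angles in rad, forces in N, time in s.
With the tool pointing down it reaches from about 0.35 to 0.875 m from the base axis. Payload 4.2 kg.
Tool frame: the origin (TCP) lies at the very end of the fingers, on their centre line; the grasp point (between the pads) lies 19 mm behind it; z points along the fingers, y is the direction in which the jaws open and shut (so a half turn about z gives the same grasp; the last joint's range is limited). The gripper opens to 87 mm and grips with 3 to 60 N. Pads are 19 mm wide; open, the fingers measure 117 mm over their backs; the gripper's body (75 mm by 190 mm) begins 51 mm behind the grasp point.
Start: joints at [1.451, 0.385, 0.008, 0, -1.194, -0.259], TCP at [0.231, 0.581, 0.223] pointing down, gripper open.
Joint ranges: [-3.14, 3.14], [-1.21, 2.06], [-1.07, 1.41], [-3.16, 2.05], [-2.99, -0.16], [-3.1, 3.1]. Speed limits (rad/s): [2.79, 2.79, 3.14, 3.14, 3.14, 3.14].

INTERFACE

Orientations are given as [roll, pitch, yaw] about the fixed x, y, z axes, in that order (R = Rz(yaw) Ry(pitch) Rx(roll)).
In Python, from station import bot gives the robot as it stands.
- The arm moves only by the shell command python3 -m handwheel 'ROWS'. ROWS is JSON, one flat list of numbers, 5 for each row, row after row: the gripper command: -1 is fully open, 1 is shut, values between are in proportion, then the shift along the tool's x, y, z in cm, then the turn about the tool's z in degrees. A call has 1 to 8 rows; each row is the pose to reach, as a shift and turn from the pose commanded when the call began, along the tool's axes at that moment; what a row does not reach only later rows make up. A row lasts 1/12 s, in which the tool goes at most 41.7 mm and 7.16 degrees, less where a joint would pass 70% of its speed; a pose out of reach is approached as far as the arm can. A call with a gripper value outside its range is refused whole. The fingers move at their own pace and stop on an object; the grip force is fixed at half the most. Time passes only in rows, so rows that repeat a pose let the fingers close. It gives the time, the measured TCP pose, the force and the opening at its end, in the units of the state.
- bot.get_obs(): the state, without advancing time (a new reading comes with each control period).
- bot.read_camera(name): name is "scene" or "top" or "wrist"; returns a dict with "img" (400x640x3 uint8, red, green, blue), "depth" (400x640 float32, m along the optical axis (not along the pixel's ray), 0 where there is no reading), "camera_matrix" (3x3 intrinsics, pixels), "extrinsics" (4x4, takes a point from camera to world coordinates). Camera axes: x right, y up, looking along -z (the intrinsics and any distortion apply to the point x, -y, -z); pixel columns grow to the right and rows downward; lengths in m; the calibration is good to about 2 mm. A picture is of the moment at which its call begins.
- bot.close_job(): hands the job in, once; it reports no verdict.
Trained networks look in a picture, given as the dict that the camera call returned (one of the last four; its "shot" number tells which), for a name from the list of things; names that differ only in an ending like _2 or _b are one class to them, and where a whole thing is asked for, a point or a joint stands for the part that bears it (a point fixed in the world has none). Each returns a list of dicts, best first, with "p" (0 to 1); they miss things now and then, are a little off and sometimes report something else, mostly with a low value. They report only what shows in the picture. A call takes as long as a camera call.
- bot.trace(picture, target): "mask" (400x640 bool, what is visible of it) and "at" ([column, row] in pixels, amid what is visible of it).
- bot.tip_of(picture, target): "at" ([column, row] in pixels: a listed point, or the origin of a listed thing).
The state is a dict: "time_s": time; "joint_pos": joint angles; "joint_vel": joint speeds; "joint_torque": joint torques, N m; "tool_pos": TCP position; "tool_rot": TCP orientation; "ft_force": force on the tool from outside, world axes, zero at the start; "torque": the same for the moment, N m; "width": opening from 0.0 (shut) to 1.0 (fully open).
Only numpy, scipy, OpenCV 4.12 (cv2) and the standard library are available. Lean on these libraries where they do the work, as an engineer would, in place of code of your own. Each camera call takes 0.05 s, during which the arm holds its last target. There are 200 camera calls.

TASK

Do the ratchet check on the big locking forceps that is mounted on the test stand: squeeze its two shanks together until the ratchet has caught on its last, tightest tooth, then let go of it completely and leave it alone for two seconds, so that it is seen to hold by itself. Then unlock it by hand, squeezing it a little further and pressing the thumb-plate side down out of the ratchet, let it open all the way and leave it open. Do not knock the things around the stand about.

Things in the scene. Friction and masses are not known exactly. Their poses are not given: they have to be found in the camera images.
- test_stand: aluminium plate 230 x 100 x 12 mm, fixed, with a post carrying a steel locking forceps, level, 235 mm long, 90 mm above the worktop. Origin: plate's underside centre; z up; jaws point to +x, shanks to -x; pivot at x = 45 mm, y = 0. A rack bridges the shanks at x -34 to -46 mm, 107 mm high; all else is below 105 mm. Under the shanks it is free down to the plate.
- ring_shank_grip (a point): middle of the ring shank (on the stand's +y side), 110 mm from the pivot, mid-height; the place to squeeze. A straight bar 8 mm wide and high, free for 30 mm along its length. The outer faces of both shanks are here 28 mm apart squeezed to the stop, 33 mm locked on the last tooth, 47 mm on the first tooth, 60 mm open.
- plate_shank_grip (a point): same point on the stiff plate shank (on the stand's -y side). Both shanks swing together, equally and oppositely, about the pivot; springs push them open, with up to 5 N each here, and passing a tooth takes about 8 N each. To catch on the last tooth squeeze them to the stop, then let go: they spring back onto the tooth.
- finger_ring (a point): centre of the open finger ring (outer diameter 35 mm, bar 8 mm thick) that ends the ring shank, 150 mm from the pivot. The ring shank does not bend down.
- thumb_plate (a point): centre of the flat top of the thumb plate, 152 mm from the pivot, just behind the end of the plate shank, 93 mm above the worktop when not pressed. The flat is 36 mm long (along the shank) and 27 mm wide, with an open outer edge; along its inner edge (towards the ring shank) stands a rib 8 mm high, its outer face 13 mm inward of this point: push on it to move the plate inward.
- ring_shank (a joint): closing swing of the ring shank, rad: 0 fully open (at the start), 0.059 caught on the first tooth, 0.126 locked on the last (second) tooth, 0.147 squeezed to the stop. The plate shank always swings by the same angle the other way.
- spring_blade (a joint): downward bend, rad, of the thin blade beside the plate shank that carries thumb plate and pawl: 0 at rest, 0.085 at its stop (plate 13 mm down). The teeth have a lip under the pawl, so pressing alone does not free it: push the plate inward (about 8 N; it gives 3 mm, to the stop), press it down 10 mm (about 4 N) and keep it down while it swings outward, at least 18 of its 22 mm.
- vee_block: bystander: steel V-block 45 x 50 x 40 mm, loose; origin at the centre of its underside
- grease_tin: bystander: round tin with lid, diameter 63, height 34 mm, loose; origin at the centre of its underside
- tape: bystander: roll of dark tape, diameter 55, height 19 mm, loose; origin at the centre of its underside

How it is judged:
On the way, in this order (a step that is already met when the one before it is completed fails the run):
1. the forceps is locked on its last tooth and holds for a second with nothing touching it (value of joint ring_shank above 0.112 rad and value of joint spring_blade below 0.02 rad and contact force between each of the arm, the fingers and test_stand below 0.2 N), for 1 s.
2. the thumb-plate side is pressed down out of the ratchet (value of joint spring_blade above 0.05 rad), for 0.05 s.
At the end, for the whole second after the job is handed in: the forceps stands fully open (ring-shank swing below 0.017 rad), the thumb plate is back up (bend under 0.015 rad), and everything is at rest (value of joint ring_shank below 0.017 rad and value of joint spring_blade below 0.015 rad and velocity of joint ring_shank between -0.05 and 0.05 rad/s); the robot touches nothing.
It fails at once if a bystander is moved by more than 20 mm (distance of any of vee_block, grease_tin, tape from where it was at the start of the episode above 0.02 m).
It also fails if it takes over 40 s, if anything falls off the work surface, if the arm or the gripper's body presses on something with over 40 N, if the wrist force passes 120 N, or if a joint passes its speed limit or range.

## Working session

There is one attempt and no reset: what is moved stays moved. The work goes in short steps, Python scripts to look and compute and a shell command to move; the robot and the scene stay as the last step left them, time stands still between calls to the robot, and variables do not carry over. Pictures are saved under pics/ and viewed, about 8 in all and at most 12, crops included, and the job is handed in when it is done.

```bash
mkdir -p pics
cat > h.py <<'E'
import numpy as np, cv2
from station import bot
def ray(p,c):
    K=p["camera_matrix"];E=p["extrinsics"]
    d=np.array([(c[0]-K[0,2])/K[0,0],-(c[1]-K[1,2])/K[1,1],-1.0])
    return E[:3,3],E[:3,:3]@d
def atz(p,c,z):
    o,d=ray(p,c);return o+d*(z-o[2])/d[2]
def atd(p,c):
    u,v=int(round(c[0])),int(round(c[1]));w=p["depth"][max(v-1,0):v+2,max(u-1,0):u+2];w=w[w>0]
    o,d=ray(p,c);return o+d*np.median(w) if len(w) else None
def proj(p,P):
    K=p["camera_matrix"];E=p["extrinsics"];q=np.linalg.inv(E)@np.r_[P,1]
    return np.array([K[0,2]+K[0,0]*q[0]/-q[2],K[1,2]+K[1,1]*-q[1]/-q[2]])
def save(p,n): cv2.imwrite("pics/"+n,p["img"][:,:,::-1])
E
cat > look.py <<'E'
from h import *
np.set_printoptions(precision=4,suppress=True)
Z=dict(ring_shank_grip=.09,plate_shank_grip=.09,finger_ring=.09,thumb_plate=.093,test_stand=0,vee_block=0,grease_tin=0,tape=0)
import sys
for cam in sys.argv[1:]:
    p=bot.read_camera(cam);save(p,cam+"_%d.png"%p["shot"])
    print(cam,p["shot"])
    for n,z in Z.items():
        for r in bot.tip_of(p,n)[:2]:
            if r["p"]>.2: print(n,round(r["p"],2),np.round(r["at"],1),atz(p,r["at"],z))
o=bot.get_obs();print(o["time_s"],o["tool_pos"],o["tool_rot"],o["width"],o["ft_force"])
E
python3 look.py top scene wrist; ls pics
```

```text
top 1
ring_shank_grip 0.63 [347.6 197.3] [0.4552 0.3131 0.09  ]
plate_shank_grip 0.63 [374.7 206.6] [0.4355 0.2583 0.09  ]
finger_ring 0.68 [336.8 211.8] [0.4259 0.3356 0.09  ]
test_stand 0.6 [359.7 176.9] [0.509  0.2775 0.    ]
vee_block 0.62 [262.1 199.2] [0.4611 0.4981 0.    ]
grease_tin 0.85 [319.4 275. ] [0.2911 0.3716 0.    ]
tape 0.76 [248.8 221.6] [0.4112 0.5279 0.    ]
scene 2
ring_shank_grip 0.56 [341.6 216.4] [0.4535 0.3075 0.09  ]
plate_shank_grip 0.85 [355.  227.8] [0.4494 0.2555 0.09  ]
finger_ring 0.89 [323.4 211.5] [0.4326 0.3487 0.09  ]
thumb_plate 0.9 [341.4 238.1] [0.4016 0.2409 0.093 ]
test_stand 0.68 [367.8 245.1] [0.5107 0.2788 0.    ]
vee_block 0.59 [302.1 211.3] [0.4653 0.4999 0.    ]
vee_block 0.27 [322.5 212.1] [0.5077 0.4627 0.    ]
grease_tin 0.58 [268.8 258.6] [0.2971 0.3769 0.    ]
tape 0.82 [281.  213.4] [0.4136 0.5258 0.    ]
wrist 3
grease_tin 0.62 [480.9  54.3] [0.2909 0.3672 0.    ]
tape 0.96 [309.2   5.7] [0.4075 0.5282 0.    ]
1.35 [0.2311 0.5807 0.2226] [ 3.1416  0.     -0.3788] 1.0035890154682778 [-0.8614 -0.3671  0.0464]
scene_2.png
top_1.png
wrist_3.png
```

Run:
```python
import cv2,numpy as np
a=cv2.imread('pics/top_1.png')[120:290,230:430];b=cv2.imread('pics/scene_2.png')[150:290,240:440]
a=cv2.resize(a,(800,0) if 0 else (400,340),interpolation=cv2.INTER_CUBIC);b=cv2.resize(b,(400,280))
b=cv2.copyMakeBorder(b,0,60,0,0,0)
cv2.imwrite('pics/v1.png',np.hstack([a,b]))
```

```text
(no output)
```

View pics/v1.png

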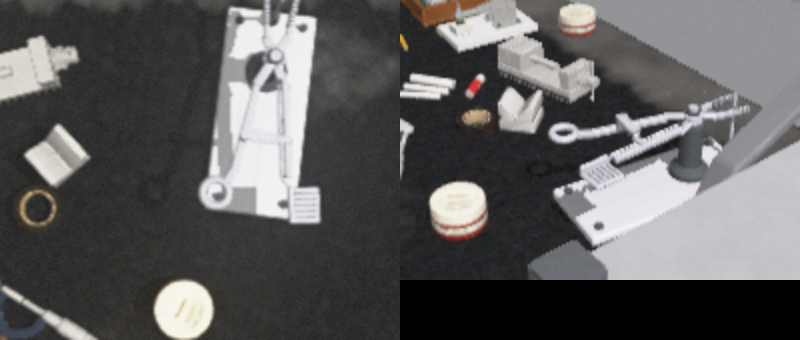

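```bash
python3 -m handwheel '[-1,24,19.6,0,-12,-1,24,19.6,0,-12,-1,24,19.6,0,-12,-1,24,19.6,0,-12,-1,24,19.6,0,-12,-1,24,19.6,0,-12,-1,24,19.6,0,-12,-1,24,19.6,0,-12]'
cat > fit.py <<'E'
from h import *
np.set_printoptions(precision=4,suppress=True)
for cam in ["wrist","top"]:
    p=bot.read_camera(cam);save(p,cam+"_%d.png"%p["shot"])
    m=bot.trace(p,"test_stand")
    vv,uu=np.mgrid[0:400,0:640];d=p["depth"];K=p["camera_matrix"];E=p["extrinsics"]
    P=np.stack([(uu-K[0,2])/K[0,0]*d,-(vv-K[1,2])/K[1,1]*d,-d],-1)@E[:3,:3].T+E[:3,3]
    if m:
        q=P[m[0]["mask"]&(d>0)]; s=q[(abs(q[:,2]-.012)<.005)]
        print(cam,m[0]["p"],len(q),len(s)); 
        if len(s)>50: print(cv2.minAreaRect(s[:,:2].astype(np.float32)*1000))
    for n,z in dict(ring_shank_grip=.09,plate_shank_grip=.09,finger_ring=.09,thumb_plate=.093,test_stand=0).items():
        for r in bot.tip_of(p,n)[:1]: print(n,round(r["p"],2),np.round(r["at"],1),atz(p,r["at"],z))
o=bot.get_obs();print(o["time_s"],o["tool_pos"],o["tool_rot"])
E
python3 fit.py
```

```text
time_s: 2.02
tool_pos: [0.3825, 0.3061, 0.2229]
tool_rot: [3.141, 0.0, -0.172]
ft_force: [0.2, -0.4, 0.9]
width: 1.0
wrist 0.74 16106 9402
((481.5051574707031, 282.80120849609375), (99.44405364990234, 171.9207305908203), 82.2548828125)
ring_shank_grip 0.64 [304.8 114.4] [0.453  0.3119 0.09  ]
plate_shank_grip 0.55 [362.1 113. ] [0.4453 0.2607 0.09  ]
finger_ring 0.55 [287.2 160.1] [0.4152 0.3358 0.09  ]
thumb_plate 0.93 [388.4 155.5] [0.4037 0.2426 0.093 ]
test_stand 0.89 [331.3  59.1] [0.5087 0.2763 0.    ]
top 0.98 3315 2122
((538.083984375, 272.96978759765625), (100.11505126953125, 177.09178161621094), 82.21440887451172)
ring_shank_grip 0.56 [345.3 201.3] [0.4471 0.3179 0.09  ]
plate_shank_grip 0.84 [374.2 204.6] [0.4396 0.2592 0.09  ]
finger_ring 0.67 [260.5 197.3] [0.4574 0.4902 0.09  ]
test_stand 0.77 [358.5 176.3] [0.5104 0.2802 0.    ]
2.7167 [0.3814 0.3101 0.2225] [ 3.1414  0.     -0.1686]
```

```bash
python3 -m handwheel '[-1,6.9,1.3,0,-2,-1,6.9,1.3,0,-2,-1,6.9,1.3,4,-2,-1,6.9,1.3,8,-2,-1,6.9,1.3,12,-2,-1,6.9,1.3,15.1,-2,-1,6.9,1.3,15.1,-2,-1,6.9,1.3,15.1,-2]'
python3 - <<'E'
from h import *
for c in ["wrist"]:
    p=bot.read_camera(c);save(p,"w2.png")
E
```

```text
time_s: 3.38
tool_pos: [0.4472, 0.2849, 0.0707]
tool_rot: [3.138, 0.001, -0.134]
ft_force: [-0.3, 0.7, 0.7]
width: 1.001
```

View pics/w2.png

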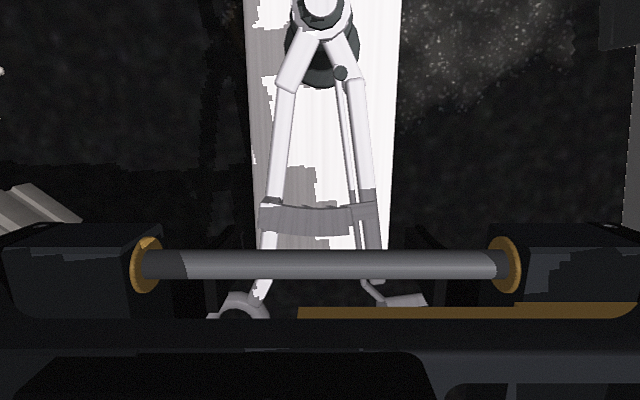

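```bash
python3 -m handwheel '[1,0,0,0,0,1,0,0,0,0,1,0,0,0,0,1,0,0,0,0,1,0,0,0,0,1,0,0,0,0,1,0,0,0,0,1,0,0,0,0]'
```

```text
time_s: 4.1
tool_pos: [0.4474, 0.2869, 0.0723]
tool_rot: [-3.139, -0.001, -0.134]
ft_force: [-4.3, 5.0, 2.0]
width: 0.495
```

```bash
python3 -m handwheel '[1,0,0,0,0,1,0,0,0,0,1,0,0,0,0,1,0,0,0,0,1,0,0,0,0,1,0,0,0,0]'
```

```text
time_s: 4.6
tool_pos: [0.4465, 0.2871, 0.0721]
tool_rot: [-3.139, 0.001, -0.134]
ft_force: [-7.4, 5.3, 3.8]
width: 0.283
```

```bash
python3 -m handwheel '[1,0,0,0,0,1,0,0,0,0,1,0,0,0,0,1,0,0,0,0]'
python3 - <<'E'
from h import *
p=bot.read_camera("wrist");save(p,"w3.png")
E
```

```text
time_s: 4.93
tool_pos: [0.4465, 0.2871, 0.0721]
tool_rot: [-3.139, 0.001, -0.134]
ft_force: [-6.4, 5.6, 2.5]
width: 0.283
```

View pics/w3.png

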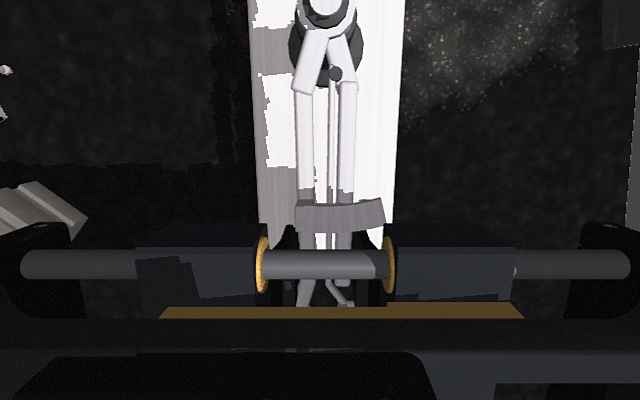

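```bash
python3 -m handwheel '[-1,0,0,0,0,-1,0,0,0,0,-1,0,0,0,0,-1,0,0,0,0,-1,0,0,0,0,-1,0,0,0,0,-1,0,0,0,0,-1,0,0,0,0]'
```

```text
time_s: 5.65
tool_pos: [0.4475, 0.2851, 0.0714]
tool_rot: [3.141, 0.0, -0.135]
ft_force: [-0.7, 1.1, 0.2]
width: 0.803
```

```bash
python3 -m handwheel '[-1,0,0,0,0,-1,0,0,0,0,-1,0,0,-3,0,-1,0,0,-6,0,-1,-3,0,-9,0,-1,-6,0,-12,0,-1,-8,0,-12,0,-1,-8,0,-12,0]'
cat > see.py <<'E'
from h import *
import sys
np.set_printoptions(precision=4,suppress=True)
p=bot.read_camera("wrist");save(p,sys.argv[1])
for n,z in dict(ring_shank_grip=.09,plate_shank_grip=.09,finger_ring=.09,thumb_plate=.093).items():
    for r in bot.tip_of(p,n)[:1]: print(n,round(r["p"],2),np.round(r["at"],1),atz(p,r["at"],z),atd(p,r["at"]))
o=bot.get_obs();print(o["time_s"],o["tool_pos"],o["tool_rot"])
th=-.1345;C,S=np.cos(th),np.sin(th);piv=np.array([.509+.045*C,.2775+.045*S])
def st(a,r,side,yo=0): # point r from pivot; swing a
    a0=0.238-a  # half angle
    v=np.array([-r*np.cos(a0),side*r*np.sin(a0)]);return piv+[C*v[0]-S*v[1],S*v[0]+C*v[1]]
for a in (0,.126): print(a,"ringgrip",st(a,.11,1),"plategrip",st(a,.11,-1),"ring",st(a,.15,1),"plate",st(a,.152,-1))
E
python3 see.py w4.png
```

```text
time_s: 6.32
tool_pos: [0.3661, 0.2967, 0.194]
tool_rot: [-3.137, -0.001, -0.132]
ft_force: [0.4, -0.2, -0.6]
width: 1.0
ring_shank_grip 0.78 [309.3  99.3] [0.4473 0.2989 0.09  ] [0.447  0.2987 0.0942]
plate_shank_grip 0.73 [339.9  96.4] [0.4462 0.2742 0.09  ] [0.446  0.2744 0.0938]
finger_ring 0.71 [293.  149.7] [0.4091 0.3182 0.09  ] [0.4023 0.3275 0.0104]
6.5667 [0.3686 0.2958 0.1908] [ 3.1402  0.0005 -0.1351]
0 ringgrip [0.4511 0.3115] plategrip [0.4442 0.2601] ring [0.4139 0.3261] plate [0.4024 0.2558]
0.126 ringgrip [0.4469 0.2983] plategrip [0.4436 0.2739] ring [0.4081 0.3081] plate [0.4016 0.2749]
```

View pics/w4.png

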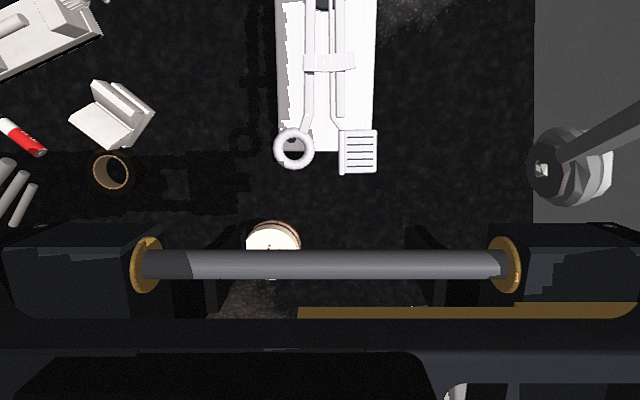

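Run:
```python
from h import *
np.set_printoptions(precision=4,suppress=True)
p=bot.read_camera("wrist")
for c in [(360,152),(344,152),(376,152),(342,131),(376,131),(344,174),(376,174)]: print(c,atz(p,c,.093),atd(p,c))
th=-.1345;C,S=np.cos(th),np.sin(th)
vv,uu=np.mgrid[100:200,320:400];d=p["depth"][100:200,320:400];K=p["camera_matrix"];E=p["extrinsics"]
P=np.stack([(uu-K[0,2])/K[0,0]*d,-(vv-K[1,2])/K[1,1]*d,-d],-1)@E[:3,:3].T+E[:3,3]
r=P[(d>0)&(uu>340)[...]]-[.509,.2775,0]
s=np.stack([C*r[:,0]+S*r[:,1],-S*r[:,0]+C*r[:,1],r[:,2]],1)
f=s[(s[:,0]<-.09)&(s[:,0]>-.125)&(s[:,2]>.08)]
for lo in np.arange(-.05,.006,.002):
    b=f[(f[:,1]>=lo)&(f[:,1]<lo+.002)]
    if len(b): print("y %.3f n%d z %.4f max %.4f x %.4f..%.4f"%(lo,len(b),np.median(b[:,2]),b[:,2].max(),b[:,0].min(),b[:,0].max()))
g=s[(s[:,1]<-.012)&(s[:,1]>-.03)&(s[:,2]>.085)];print(g[:,0].min(),g[:,0].max())
```

```text
(360, 152) [0.4027 0.2618 0.093 ] [0.4027 0.2618 0.0933]
(344, 152) [0.4045 0.2748 0.093 ] [0.4045 0.2748 0.0932]
(376, 152) [0.4009 0.2488 0.093 ] [0.3889 0.2352 0.0004]
(342, 131) [0.4214 0.2744 0.093 ] [0.4172 0.2704 0.0117]
(376, 131) [0.4177 0.2472 0.093 ] [0.4116 0.233  0.    ]
(344, 174) [0.3863 0.277  0.093 ] [0.3863 0.277  0.0928]
(376, 174) [0.3827 0.2505 0.093 ] [ 0.3641  0.2374 -0.0002]
y -0.044 n5 z 0.0919 max 0.0926 x -0.1207..-0.1152
y -0.042 n81 z 0.0927 max 0.0943 x -0.1224..-0.0904
y -0.040 n92 z 0.0931 max 0.0947 x -0.1227..-0.0903
y -0.038 n102 z 0.0931 max 0.0950 x -0.1225..-0.0903
y -0.036 n96 z 0.0931 max 0.0947 x -0.1226..-0.0903
y -0.034 n96 z 0.0930 max 0.0944 x -0.1225..-0.0904
y -0.032 n98 z 0.0931 max 0.0950 x -0.1224..-0.0904
y -0.030 n98 z 0.0932 max 0.0953 x -0.1225..-0.0903
y -0.028 n96 z 0.0931 max 0.0944 x -0.1226..-0.0903
y -0.026 n101 z 0.0931 max 0.0946 x -0.1225..-0.0903
y -0.024 n93 z 0.0931 max 0.0947 x -0.1227..-0.0903
y -0.022 n100 z 0.0932 max 0.0947 x -0.1224..-0.0904
y -0.020 n97 z 0.0931 max 0.0946 x -0.1225..-0.0903
y -0.018 n96 z 0.0930 max 0.0946 x -0.1237..-0.0903
y -0.016 n73 z 0.1003 max 0.1018 x -0.1237..-0.0903
y -0.014 n36 z 0.1010 max 0.1026 x -0.1207..-0.0906
-0.12369936142504173 -0.06255659637644617
```

```bash
python3 -m handwheel '[1,3.7,3.4,0,0,1,3.7,3.4,0,0,1,3.7,3.4,2,0,1,3.7,3.4,4,0,1,3.7,3.4,5,0,1,3.7,3.4,5,0,1,3.7,3.4,5,0,1,3.7,3.4,5,0]'; python3 -m handwheel '[1,0,0,0,0,1,0,0,0,0,1,0,0,0,0,1,0,0,0,0,1,0,0,0,0,1,0,0,0,0,1,0,0,2.5,0,1,0,0,2.5,0]'
python3 - <<'E'
from h import *
p=bot.read_camera("scene")
cv2.imwrite("pics/s5.png",cv2.resize(p["img"][150:290,240:440,::-1],(800,560),interpolation=cv2.INTER_CUBIC))
E
```

```text
time_s: 7.28
tool_pos: [0.401, 0.2577, 0.142]
tool_rot: [-3.141, -0.001, -0.135]
ft_force: [-0.3, 0.2, -0.7]
width: 0.478
time_s: 7.95
tool_pos: [0.3983, 0.2557, 0.1137]
tool_rot: [3.137, 0.004, -0.136]
ft_force: [-1.3, -1.0, -0.3]
width: 0.008
```

View pics/s5.png

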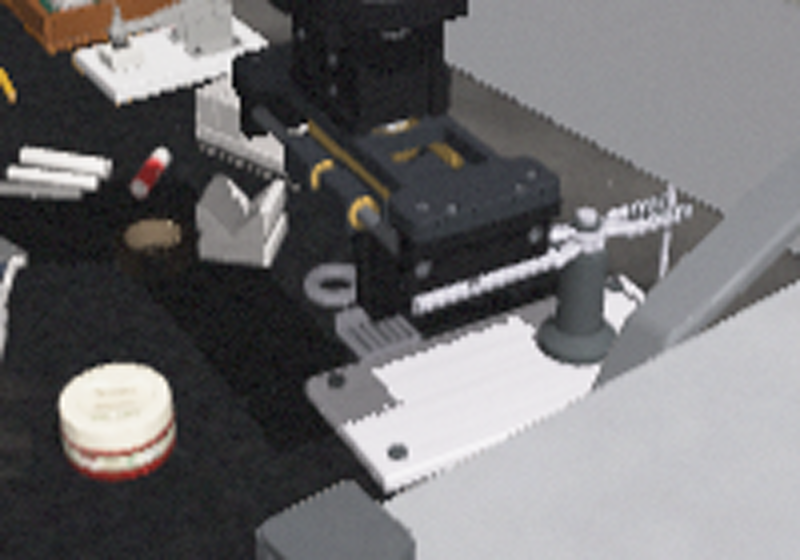

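Run:
```python
from h import *
p=bot.read_camera("scene");o=bot.get_obs();t=np.array(o["tool_pos"]);print(t)
f=lambda P:np.round(4*(proj(p,P)-[240,150]))
print("cam",p["extrinsics"][:3,3],"tcp",f(t),"tcp+7cm",f(t+[0,0,.07]),"plate",f([.4032,.2628,.093]),"platefloor",f([.4032,.2628,0]),"grip",f([.4436,.2739,.09]))
q=bot.read_camera("wrist");save(q,"w6.png")
```

```text
[0.39989217 0.25693718 0.11619537]
cam [ 0.03189606 -0.23657729  0.54794029] tcp [384. 302.] tcp+7cm [383. 183.] plate [382. 331.] platefloor [383. 467.] grip [430. 299.]
```

View pics/w6.png

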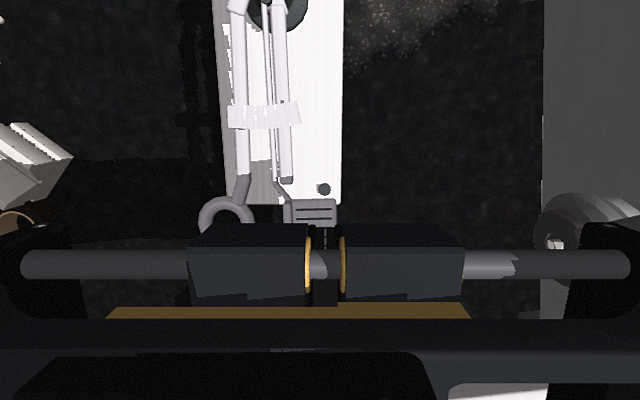

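```bash
python3 -m handwheel '[1,0,0,1,0,1,0,0,1.9,0,1,0,-0.2,1.9,0,1,0,-0.4,1.9,0,1,0,-0.6,1.9,0,1,0,-0.6,1.9,0]'
```

```text
time_s: 8.6
tool_pos: [0.4015, 0.2642, 0.0981]
tool_rot: [-3.141, -0.001, -0.134]
ft_force: [-0.2, -0.2, 0.4]
width: 0.006
```

```bash
python3 -m handwheel '[1,0,-0.2,0,0,1,0,-0.4,0,0,1,0,-0.6,0,0,1,0,-0.6,0,0]'
```

```text
time_s: 8.93
tool_pos: [0.4015, 0.2679, 0.0973]
tool_rot: [3.138, 0.001, -0.134]
ft_force: [1.2, -4.9, 1.6]
width: 0.004
```

```bash
python3 -m handwheel '[1,0,-0.2,0,0,1,0,-0.4,0,0,1,0,-0.5,0,0,1,0,-0.5,0,0,1,0,-0.5,0,0]'
```

```text
time_s: 9.35
tool_pos: [0.4016, 0.2713, 0.0969]
tool_rot: [3.135, 0.002, -0.135]
ft_force: [1.8, -7.2, 0.4]
width: 0.002
```

```bash
python3 -m handwheel '[1,0,-0.2,0,0,1,0,-0.3,0,0,1,0,-0.3,0,0]'
```

```text
time_s: 9.6
tool_pos: [0.4015, 0.272, 0.0964]
tool_rot: [3.13, 0.004, -0.135]
ft_force: [4.9, -12.7, 0.5]
width: 0.005
```

```bash
python3 -m handwheel '[1,0,0,0.5,0,1,0,0,1,0,1,0,0,1.4,0,1,0,0,1.7,0,1,0,0,1.7,0]'
```

```text
time_s: 10.02
tool_pos: [0.4005, 0.2718, 0.0797]
tool_rot: [3.129, 0.005, -0.135]
ft_force: [-2.5, -11.0, 8.8]
width: 0.01
```

```bash
python3 -m handwheel '[1,0,0.3,0,0,1,0,0.6,0,0,1,0,1,0,0,1,0,1.4,0,0,1,0,1.8,0,0,1,0,2.2,0,0,1,0,2.5,0,0,1,0,2.8,0,0]'
python3 - <<'E'
from h import *
q=bot.read_camera("wrist");save(q,"w7.png")
E
```

```text
time_s: 10.68
tool_pos: [0.4001, 0.25, 0.081]
tool_rot: [-3.14, -0.002, -0.134]
ft_force: [3.1, -2.9, 2.6]
width: -0.001
```

View pics/w7.png

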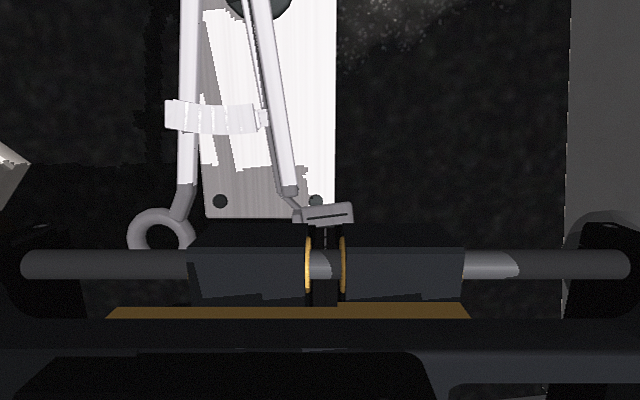

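```bash
python3 -m handwheel '[1,0,0.3,0,0,1,0,0.5,0,0,1,0,0.5,0,0,1,0,0.5,-0.7,0,1,0,0.5,-1.4,0,1,0,0.5,-4,0,1,-4,0.5,-8,0,1,-7,0.5,-12,0]'; python3 -m handwheel '[1,0,0,0,0,1,0,0,0,0,1,0,0,0,0,1,0,0,0,0]';python3 see.py w8.png
```

```text
time_s: 11.4
tool_pos: [0.3419, 0.2507, 0.1824]
tool_rot: [3.137, 0.003, -0.137]
ft_force: [0.4, 0.8, -0.5]
width: 0.006
time_s: 11.73
tool_pos: [0.343, 0.2513, 0.1815]
tool_rot: [3.139, 0.002, -0.135]
ft_force: [0.7, 0.4, -0.3]
width: 0.004
ring_shank_grip 0.94 [226.1  70.7] [0.4517 0.3108 0.09  ] [0.4512 0.31   0.0932]
plate_shank_grip 0.69 [290.9  70. ] [0.4457 0.2626 0.09  ] [0.4452 0.2623 0.0935]
finger_ring 0.8 [205.  122.6] [0.4168 0.3352 0.09  ] [ 0.4194  0.3683 -0.0007]
thumb_plate 0.75 [324.3 122.5] [0.4044 0.243  0.093 ] [0.4044 0.243  0.0926]
11.9833 [0.3436 0.2516 0.1817] [ 3.1396  0.001  -0.1353]
0 ringgrip [0.4511 0.3115] plategrip [0.4442 0.2601] ring [0.4139 0.3261] plate [0.4024 0.2558]
0.126 ringgrip [0.4469 0.2983] plategrip [0.4436 0.2739] ring [0.4081 0.3081] plate [0.4016 0.2749]
```

View pics/w8.png

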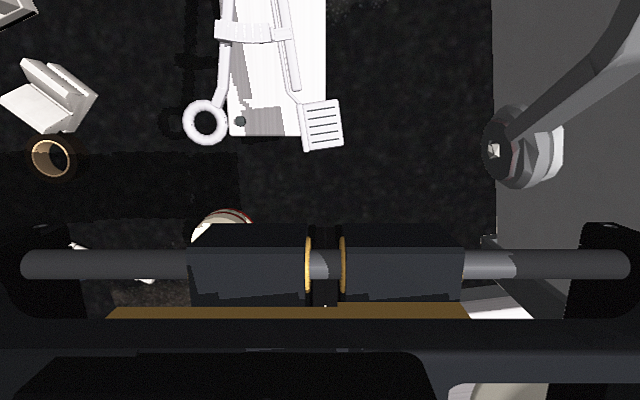

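```bash
python3 -c "
from station import bot
print(bot.close_job())"
```

```text
the job is handed in; nothing more can be done
None
```

The ratchet check is done and handed in at about 12 s; no verdict came back. I squeezed the forceps to the stop, let go, then unlocked it at the thumb plate and left it open.

- **Locking:** After I opened the fingers and lifted away, the shank grips measured 25 mm apart, which matches the last tooth. A second picture about 2.5 s after letting go still showed it locked, with nothing touching it.
- **Unlocking:** I pushed the rib inward to its stop with the shut fingers (about 12 N) and pressed the plate down about 13 mm. I kept it down while it swung 22 mm outward, then lifted clear.
- **Last checks:** The thumb plate and finger ring were back within 2 mm of where they started. The plate top was at 93 mm height, and the force readings were near zero. The bystanders in view looked untouched, and I did not measure them again.
- **Readings that disagreed:** At the stop the gripper opening read about 25 mm, where 28 mm was expected. In the last picture the shank grips measured 48.5 mm apart against 52 mm at the start. I took the second as detector error, because the plate and ring positions show it fully open.

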